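# Unbolt the heavy box cover and lever it up

### The job

With the fingertips, push the bolt on the right of the steel box back by its stud as far as it goes, so that it frees the heavy cover. Then press the raised long end of the lever right down, until it is about level, so that its short end lifts the cover, and finish while holding it pressed so that the cover stays raised for a colleague to look inside. Let the lever alone do the lifting: do not touch the cover, do not lift the lever out of its cradle, and leave the insulator and the fuse beside the box where they stand.

Things in the scene. Friction and masses are not known exactly. Their poses are not given: they have to be found in the camera images.
- housing: Fixed low grey steel box, 90 (x) by 140 (y) mm, rim 40 mm high, on a dark base plate on the desk; origin on the desk under the box's middle, x to the hinge side (away from the robot), y left, z up. On its right wall a 36 mm wide guide along y, at x -15, y -70 to -160 mm, carries the bolt; two straps across it (y -74 to -92, -141 to -153 mm, top at z 61 mm) hold the bolt and stop its stud.
- cradle (a point): Fixed cradle for the lever in front of the box: two dark cheeks, together 39 mm in x, 32 mm in y, 40 mm high, with open-topped notches. Point on the seated lever pin's axis: x -65, y -20, z 30 mm of the housing. A rubber rest for the lever's short end stands 65 mm left of it.
- cover: Heavy steel plate (1.3 to 2.4 kg) lying on the box, hinged along its far edge; origin on the hinge axis, x 45, y 0, z 42.5 mm of the housing. 93 mm from hinge to front edge, 140 mm wide, 5 mm thick, top 45 mm above the desk when shut (rivet heads 49 mm). Its front edge rises as it opens (turning about its +y); it falls shut by itself.
- cover_tab (a point): Point on top of the tab that sticks out 45 mm from the left part of the cover's front edge (tab 34 mm wide, 5 mm thick), straight above the lever's short end, 110 mm from the hinge axis; 45 mm above the desk when the cover is shut.
- lever: Loose steel lever; origin on its cross pin (8 mm thick), which lies in the cradle 30 mm above the desk; axes as the housing's at the start. Short end: heavy 16 mm roller 65 mm to the left, 2 mm under the cover's tab. Long arm, 10 mm thick, rises to the right (-y) at 0.55 rad. Pressing tips it about its +x; 0.5 rad down it is nearly level and the tab about 31 mm up; the desk stops it at 0.7 rad.
- lever_pad (a point): Middle of the top face of the flat pad at the long arm's end (24 mm wide, 36 mm along the arm, 8 mm thick, face in line with the arm): at y -122, z 79 mm in the lever's frame, 109 mm above the desk at the start. It swings on an arc about the pin as the lever tips; 2 to 6 N on it raise the cover.
- bolt: Captive steel bolt 14 mm wide (x), 95 mm long (y), 8 mm thick in the guide right of the box; origin mid underside, 47 mm above the desk. Slides only along the housing's y, with a few N of friction, and stays where left. At the start its left end lies over the cover's right edge (housing y -70 mm) and locks it; it slides right until the stud meets the right strap, origin at housing y -136 mm.
- bolt_tip (a point): Left end of the bolt, 47.5 mm from its origin in +y; 9 to 14 mm over the cover's right edge at the start. Clear of the cover when its y in the housing's frame is below -70 mm; -88 mm when fully back.
- bolt_stud (a point): Middle of the top of the bolt's upright round stud, 10 mm thick, over the bolt's origin; top 81 mm above the desk, free between there and the straps' top (61 mm). Push it to the right from its left side.
- brown_insulator: Loose brown porcelain knob insulator, 45 mm wide, 42 mm high, behind the bolt, at the right rear of the box; origin under its middle. Bystander.
- upright_fuse: Loose cartridge fuse standing upright, 24 mm thick, 75 mm high, beyond the bolt, at the right rear of the box next to the insulator; origin under its middle. Bystander.

How it is judged:
By the outcome, as a careful person would: the job done as asked, in the order asked, and still so for the second after the job is handed in, while the arm keeps its last pose, push and grip.
It also fails if it takes over 40 s, if anything falls off the work surface, if the arm or the gripper's body presses on something with over 40 N, if the wrist force passes 120 N, or if a joint passes its speed limit or range.

### The arm

A 6-joint arm with a two-finger parallel gripper is mounted at the origin on a cart in front of the work surface, level with it; the furniture and walls round the work are solid. World frame = base frame: x ahead of the robot, y to its left, z up, the work surface at z = 0. Lengths are in m, angles in rad, forces in N, time in s.
With the tool pointing down it reaches from about 0.375 to 0.975 m from the base axis. Payload 3.8 kg.
Tool frame: the origin (TCP) lies at the very end of the fingers, on their centre line; the grasp point (between the pads) lies 19 mm behind it; z points along the fingers, y is the line along which they close (so a half turn about z gives the same grasp; the last joint's range is limited). The gripper opens to 85 mm and grips with 20 to 120 N. Pads are 22 mm wide; open, the fingers measure 114 mm over their backs; the gripper's body (76 mm by 85 mm) begins 54 mm behind the grasp point. The pads swing forward as they close: fully open they stand 13 mm farther back than shut.
Start: joints at [1.119, 0.264, 1.604, -0, 1.274, -0.037], TCP at [0.272, 0.618, 0.231] pointing down, gripper open.
Joint ranges: [-2.63, 2.63], [-0.94, 2.18], [0.31, 2.57], [-1.31, 4.45], [0, 2.66], [-2.55, 2.55]. Speed limits (rad/s): [2.57, 2.57, 3.14, 3.14, 3.14, 3.14].

### API

Orientations are given as a rotation vector (axis times angle).
In Python, from workcell import read_state, read_camera, calibration, finish_job gives the robot as it stands.
- The arm moves only by the tool step_arm, never from a script. Its argument "commands" is a list of rows, each an object of numbers: "fingers": the gripper's target within -1 to 1 (shut at 1, half-way at 0, fully open at -1); "dx", "dy", "dz": the shift along the tool's x, y, z in m; "roll": the turn about the tool's z in degrees. In form: [{"fingers": .., "dx": .., "dy": .., "dz": .., "roll": ..}, ...]. A call has 1 to 8 rows; each row is the pose to reach, as a shift and turn from the pose commanded when the call began, along the tool's axes at that moment; what a row does not reach only later rows make up. A row lasts 1/8 s, in which the tool goes at most 62.5 mm and 10.7 degrees, less where a joint would pass 70% of its speed; a pose out of reach is approached as far as the arm can. A call with a gripper value outside its range is refused whole. The fingers move at their own pace and stop on an object; "squeeze" is the grip in N (left out, the last holds). Time passes only in rows, so rows that repeat a pose let the fingers close. It gives the time, the measured TCP pose, the force, the opening and the grip force at its end, in the units of the state.
- read_state(): the state, without advancing time (a new reading comes with each control period).
- read_camera(name): name is "scene" or "top" or "wrist"; returns (picture, depth): 480x640x3 uint8, blue, green, red; 480x640 float32, m along the optical axis (not along the pixel's ray), 0 where there is no reading.
- calibration(name): a dict with "intrinsics" (3x3 intrinsics, pixels), "world_to_cam" (4x4, takes a point from world to camera coordinates). Camera axes: x right, y up, looking along -z (the intrinsics and any distortion apply to the point x, -y, -z); pixel columns grow to the right and rows downward; lengths in m; the calibration is good to about 2 mm. A picture is of the moment at which its call begins: read the wrist's pose just before it. calibration takes no time and is no camera call; for the wrist camera it gives the pose at the moment of the call.
- finish_job(): hands the job in; it is judged then, once.
The state is a dict: "time": time; "q": joint angles; "joint_vel": joint speeds; "joint_torque": joint torques, N m; "tool_pos": TCP position; "tcp_rot": TCP orientation; "wrist_force": force on the tool from outside, world axes, zero at the start; "torque": the same for the moment, N m; "width": opening from 0.0 (shut) to 1.0 (fully open); "grip_force": force on a finger pad.
Only numpy, scipy, OpenCV 4.12 (cv2) and the standard library are available. Lean on these libraries where they do the work, as an engineer would, in place of code of your own. Each camera call takes 0.05 s, during which the arm holds its last target. There are 200 camera calls.

## Working session

There is one attempt and no reset: what is moved stays moved. The work goes in short steps, Python scripts to look and compute and a tool call to move; the robot and the scene stay as the last step left them, time stands still between calls to the robot, and variables do not carry over. Pictures are saved under pics/ and viewed, at most 10 in all, crops included, and the job is handed in when it is done.

Besides the shell and the picture viewer there is one more tool, called in YAML: its name, and indented under it one key for each argument. step_arm: Moves the arm, as the interface text tells. Its arguments: {"type":"object","properties":{"commands":{"type":"array","items":{"type":"object","properties":{"fingers":{"type":"number"},"dx":{"type":"number"},"dy":{"type":"number"},"dz":{"type":"number"},"roll":{"type":"number"}}}},"squeeze":{"type":"number"}},"required":["commands"]}

```bash
mkdir -p pics; cat > h.py <<'E'
import numpy as np,cv2
from workcell import *
def pts(name):
    c=calibration(name);im,d=read_camera(name);K=np.array(c["intrinsics"]);T=np.linalg.inv(np.array(c["world_to_cam"]))
    v,u=np.mgrid[0:480,0:640]
    x=(u-K[0,2])/K[0,0]*d;y=(v-K[1,2])/K[1,1]*d
    P=np.stack([x,-y,-d,np.ones_like(d)],-1)@T.T
    P=P[...,:3];P[d==0]=np.nan
    return im,d,P
E
python3 - <<'E'
from h import *
s=read_state();print({k:np.round(v,3) for k,v in s.items()})
for n in("top","scene"):
    im,d,P=pts(n);cv2.imwrite(f"pics/{n}0.png",im);np.save(f"{n}0.npy",P);print({k:np.round(v,3).tolist() for k,v in calibration(n).items() if not isinstance(v,str)})
E
```

```text
{'time': np.float64(0.0), 'q': array([ 1.119,  0.265,  1.605, -0.   ,  1.274, -0.037]), 'joint_vel': array([ 0.001,  0.   , -0.001,  0.   , -0.003, -0.   ]), 'joint_torque': array([-0.0000e+00, -5.1511e+01, -3.6732e+01, -0.0000e+00,  1.3000e-02,
       -0.0000e+00]), 'tool_pos': array([0.272, 0.617, 0.23 ]), 'tcp_rot': array([-6.470e-01, -3.074e+00,  3.000e-03]), 'wrist_force': array([ 1.007, -1.045,  0.35 ]), 'torque': array([-0.073,  0.018, -0.022]), 'grip_force': np.float64(0.0), 'width': np.float64(1.003)}
{'intrinsics': [[449.159, 0.0, 319.501], [0.0, 449.159, 240.542], [0.0, 0.0, 1.0]], 'world_to_cam': [[-0.005, -1.0, 0.005, 0.115], [0.975, -0.004, 0.222, -0.526], [-0.222, 0.006, 0.975, -0.819], [0.0, 0.0, 0.0, 1.0]]}
{'intrinsics': [[580.193, 0.0, 320.332], [0.0, 580.193, 243.923], [0.0, 0.0, 1.0]], 'world_to_cam': [[0.878, -0.479, -0.001, -0.368], [0.345, 0.629, 0.696, -0.308], [-0.333, -0.612, 0.718, -0.662], [0.0, 0.0, 0.0, 1.0]]}
```

View pics/top0.png

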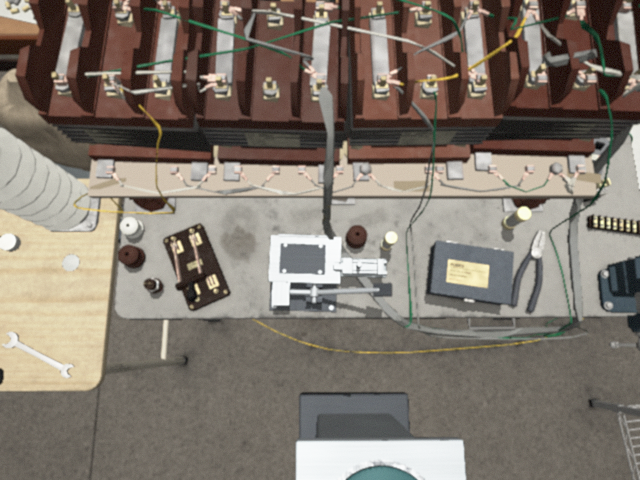

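View pics/scene0.png

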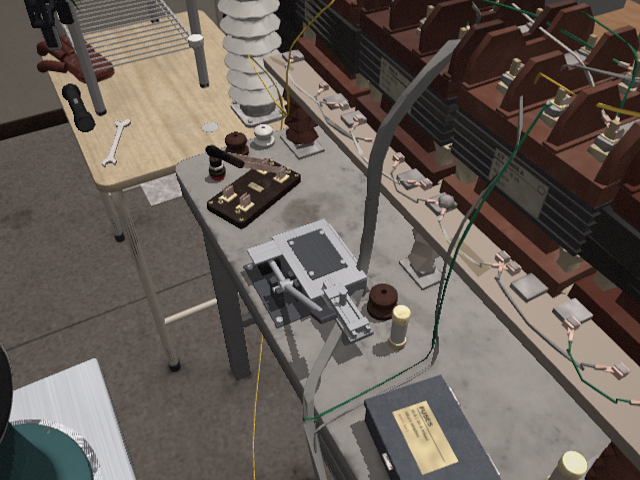

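Top view: cover at about (303,260), bolt guide (340-388,267), lever pad (383,290), insulator (356,236), fuse (390,240). I'll crop and measure.

```bash
python3 - <<'E'
from h import *
a=cv2.imread("pics/top0.png")[220:325,255:410];b=cv2.imread("pics/scene0.png")[210:350,240:420]
a=cv2.resize(a,(780,528),interpolation=2)
cv2.imwrite("pics/c1.png",a)
P=np.load("top0.npy")
for (n,u0,u1,v0,v1) in [("cover",255,410,220,325)]:
    Q=P[v0:v1,u0:u1]
    z=np.round(Q[::4,::5,2]*1000)
    print("u",list(range(u0,u1,5)))
    for i,r in enumerate(z): print(v0+4*i,' '.join('%4.0f'%t for t in r))
for uv in [(272,237),(336,237),(341,280),(273,304),(385,290),(356,236),(390,240),(386,268)]:
    print(uv,np.round(P[uv[1],uv[0]],3))
E
```

```text
u [255, 260, 265, 270, 275, 280, 285, 290, 295, 300, 305, 310, 315, 320, 325, 330, 335, 340, 345, 350, 355, 360, 365, 370, 375, 380, 385, 390, 395, 400, 405]
220   -1   -2   -1   -2   -4   -3    2    2   -1   -2   -1   -0    1   -2  131   -3   -1    2   -0   -2   -3   -3   -1   -0   -3   -1    1   -1   -3   -3   -0
224   -1   -2   -1   -0   -1   -4   -0   -0   -4   -3   -2   -1   -0   -0  103   78    3   -1   -2   -0   -1    0    2   -1   -1   -0   -1   -2   -0   -4   -4
228    1   -0    1   -3   -3   -2   -1   -1   -0   -2   -1   -1   -2   -3   90   73   -3   -0   -1   37   39   41   -0   -1   -2    1   -1   -3   -1   -4   -1
232   -4    0   -3   -2    0    2   -1    1   -2    1    1   -2   -0    1   66   66    0   -1    0   37   40   40   37    0   -1   -3   -0   73   -2   -1   -0
236   -4   -1    2    1   42   46   45   44   46   44   47   41   41   43   47   55   39   -3    9   38   40   39   36   -2   -0   -0   74   74   72   -0   -2
240   -0   -1   -0    0   44   43   42   45   46   44   44   43   41   45   45   46   45   46    2   38   40   41   37   -2   -4   -3   67   73   7
[... 2907 characters left out ...]
   -0   -0   -1   -2   -2   -1    3   -4   -3   -1    1   -1   -1    0   -0   -5   -1   -1   -2   -1   -3    8   12    9   -3
320 -679 -728 -722 -724 -721 -723 -731 -726 -728 -726 -723 -727 -727 -729 -725 -728 -727 -726 -730 -725 -736 -724 -733 -727 -729 -727 -730 -722    9    4  -10
324 -731  nan -723 -724 -727 -724 -725 -716 -723 -723 -720 -730 -725 -732 -732 -724 -722 -733 -722 -724 -717 -729 -731 -731 -725 -722 -714 -728 -734   -8   -8
(272, 237) [0.537 0.207 0.045]
(336, 237) [0.538 0.079 0.041]
(341, 280) [0.457 0.068 0.   ]
(273, 304) [0.405 0.203 0.043]
(385, 290) [ 0.423 -0.004  0.112]
(356, 236) [0.54  0.039 0.039]
(390, 240) [ 0.524 -0.023  0.073]
(386, 268) [ 0.481 -0.025 -0.   ]
```

View pics/c1.png

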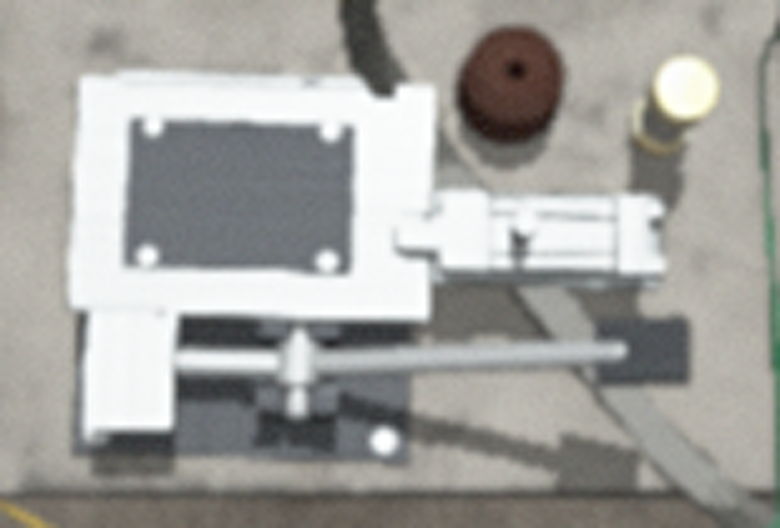

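Crop: the stud is at crop (523,220), about px (359,264). The pad is at crop (640,350), about px (382,290), and the bolt tip overlaps the cover at crop (400,235).

```bash
python3 - <<'E'
from h import *
P=np.load("top0.npy")
def reg(u0,u1,v0,v1,z0,z1):
    Q=P[v0:v1,u0:u1].reshape(-1,3);return Q[(Q[:,2]>z0)&(Q[:,2]<z1)]
# cover body
Q=reg(266,334,234,284,.036,.052); 
c=cv2.minAreaRect((Q[:,:2]*1000).astype(np.float32));print("cover",c,len(Q))
Q=reg(266,334,234,320,.036,.052)
# edges: front edge & left edge lines
def edge(sel,ax):
    pass
m=(P[...,2]>.036)&(P[...,2]<.052)
# back edge: per column first v; front edge for u 292..308
be=[];fe=[]
for u in range(278,320):
    v=np.where(m[228:290,u])[0]+228; be.append(P[v[0],u,:2])
    if 294<u<306 or u>322: fe.append(P[v[-1],u,:2])
for n,e in(("back",be),("front",fe)):
    e=np.array(e);p=np.polyfit(e[:,1],e[:,0],1);print(n,p,e.mean(0))
le=[];re=[]
for v in range(240,278):
    u=np.where(m[v,262:346])[0]+262;le.append(P[v,u[0],:2]); re.append(P[v,u[-1],:2])
for n,e in(("left",le),("right",re)):
    e=np.array(e);p=np.polyfit(e[:,0],e[:,1],1);print(n,p,np.median(e,0))
Q=reg(352,368,256,272,.070,.09);print("stud",len(Q),Q.mean(0),Q.min(0),Q.max(0))
Q=reg(374,396,280,300,.09,.125);print("pad",len(Q),np.median(Q,0),Q.min(0),Q.max(0))
Q=reg(345,370,222,250,.033,.045);print("ins",Q.mean(0))
Q=reg(382,398,230,250,.068,.08);print("fuse",Q.mean(0))
Q=reg(342,388,256,278,.057,.064);print("straps",len(Q),Q.min(0),Q.max(0))
# scene stud
S=np.load("scene0.npy")
m=(S[...,2]>.068)&(S[...,2]<.09)&(abs(S[...,0]-.475)<.03)&(abs(S[...,1]-.035)<.04);Q=S[m];print("stud scene",len(Q),Q.mean(0),Q.min(0),Q.max(0))
m=(S[...,2]>.095)&(S[...,2]<.125)&(abs(S[...,0]-.42)<.03)&(abs(S[...,1])<.04);Q=S[m];print("pad scene",len(Q),Q.mean(0),Q.min(0),Q.max(0))
E
```

```text
cover ((494.4022216796875, 148.77920532226562), (126.3910140991211, 99.5093002319336), 89.73054504394531) 3111
back [0.04234326 0.53563421] [0.54216245 0.15417423]
front [0.02222512 0.44381811] [0.44716903 0.1507717 ]
left [-0.03099412  0.22597573] [0.49395005 0.21059076]
right [-0.00573316  0.07531994] [0.49297561 0.07172489]
stud 23 [0.47561779 0.03852866 0.07936197] [0.47156944 0.03453236 0.07182427] [0.47992638 0.0423334  0.08204251]
pad 246 [0.42446364 0.00060793 0.10861568] [ 0.41256263 -0.01508485  0.0974444 ] [0.43732893 0.01468319 0.11981965]
ins [0.54376746 0.03747269 0.03828772]
fuse [ 0.52878201 -0.02483195  0.0736002 ]
straps 274 [ 0.45952355 -0.01608303  0.05700734] [0.49182771 0.06770892 0.06301415]
stud scene 73 [0.47456135 0.03649205 0.07734686] [0.47033299 0.03217599 0.06820302] [0.4805264  0.04227222 0.08313479]
pad scene 357 [ 0.42257693 -0.00096591  0.11078355] [ 0.41146591 -0.01688475  0.09514343] [0.43606845 0.02856978 0.12078332]
```

Housing is at about (0.494, 0.141) with yaw about -0.03. The stud is at (0.475, 0.0375), the pad middle at (0.424, 0.000). Moving with shut fingers to a point left of and above the stud.

step_arm:
  commands:
    - {"fingers": 1, "dx": -0.405, "dy": -0.414, "dz": 0, "roll": -22}
    - {"fingers": 1, "dx": -0.405, "dy": -0.414, "dz": 0, "roll": -22}
    - {"fingers": 1, "dx": -0.405, "dy": -0.414, "dz": 0, "roll": -22}
    - {"fingers": 1, "dx": -0.405, "dy": -0.414, "dz": 0, "roll": -22}
    - {"fingers": 1, "dx": -0.405, "dy": -0.414, "dz": 0, "roll": -22}
    - {"fingers": 1, "dx": -0.405, "dy": -0.414, "dz": 0, "roll": -22}
    - {"fingers": 1, "dx": -0.405, "dy": -0.414, "dz": 0, "roll": -22}
    - {"fingers": 1, "dx": -0.405, "dy": -0.414, "dz": 0, "roll": -22}

```text
time: 1.1
tool_pos: [0.4481, 0.1478, 0.2311]
tcp_rot: [0.048, 3.141, 0.0]
wrist_force: [0.3, 0.2, -1.2]
width: 0.0
grip_force: 0.0
```

step_arm:
  commands:
    - {"fingers": 1, "dx": -0.029, "dy": -0.072, "dz": 0}
    - {"fingers": 1, "dx": -0.029, "dy": -0.072, "dz": 0.05}
    - {"fingers": 1, "dx": -0.029, "dy": -0.072, "dz": 0.1}
    - {"fingers": 1, "dx": -0.029, "dy": -0.072, "dz": 0.13}
    - {"fingers": 1, "dx": -0.029, "dy": -0.072, "dz": 0.13}

```text
invalid input
```

```bash
python3 - <<'E'
from h import *
im,d,P=pts("wrist");s=read_state();print(s["tool_pos"],s["wrist_force"]);cv2.imwrite("pics/w1.png",im)
im,d,P=pts("scene");cv2.imwrite("pics/s1.png",cv2.resize(im[150:350,220:480],(780,600)))
E
```

```text
[0.45039975 0.14085877 0.23108092] [ 1.28474662 -4.70161007  0.57654268]
```

View pics/s1.png

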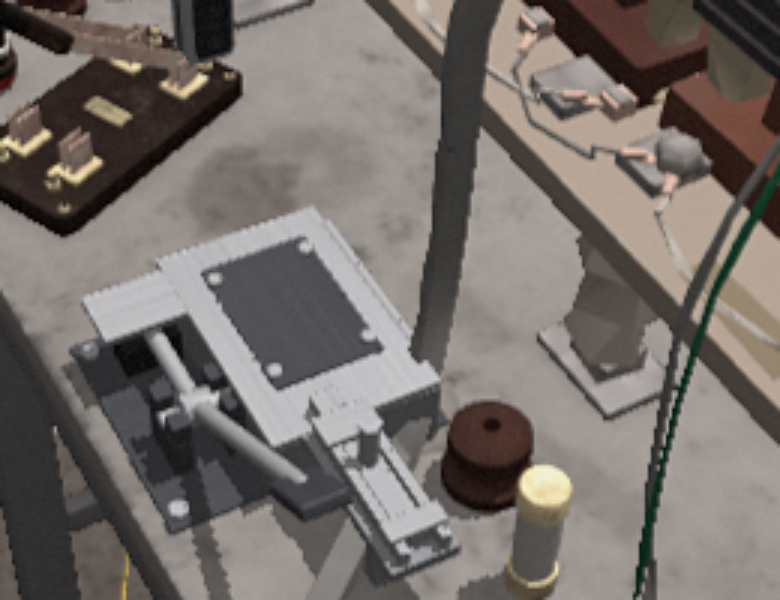

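View pics/w1.png

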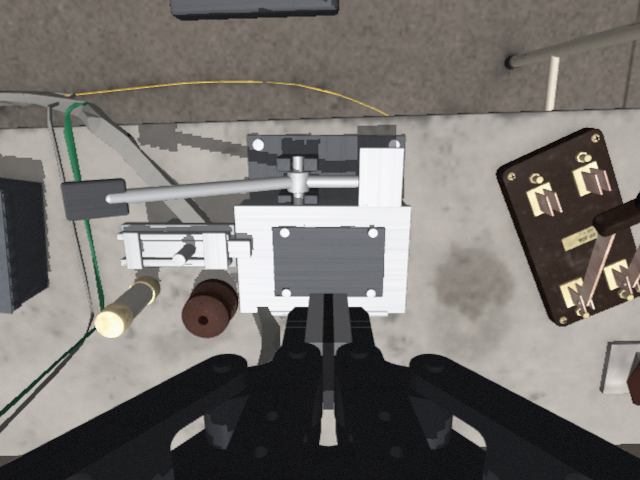

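The scene view shows everything undisturbed, and the wrist view shows the stud (183,252) and pad (93,198) from above. The last move was refused, probably because of the missing roll field, so I'm resending it.

step_arm:
  commands:
    - {"fingers": 1, "dx": -0.027, "dy": -0.065, "dz": 0, "roll": 0}
    - {"fingers": 1, "dx": -0.027, "dy": -0.065, "dz": 0.05, "roll": 0}
    - {"fingers": 1, "dx": -0.027, "dy": -0.065, "dz": 0.1, "roll": 0}
    - {"fingers": 1, "dx": -0.027, "dy": -0.065, "dz": 0.13, "roll": 0}
    - {"fingers": 1, "dx": -0.027, "dy": -0.065, "dz": 0.13, "roll": 0}

```text
time: 1.82
tool_pos: [0.4697, 0.0842, 0.0982]
tcp_rot: [-0.048, -3.134, 0.001]
wrist_force: [-1.1, -0.5, 0.5]
width: 0.004
grip_force: 0.0
```

step_arm:
  commands:
    - {"fingers": 1, "dx": 0, "dy": 0, "dz": 0, "roll": 0}
    - {"fingers": 1, "dx": 0, "dy": 0, "dz": 0, "roll": 0}

```text
time: 2.08
tool_pos: [0.4746, 0.0845, 0.1033]
tcp_rot: [0.048, 3.138, 0.001]
wrist_force: [0.0, -0.0, -0.2]
width: -0.004
grip_force: 0.0
```

step_arm:
  commands:
    - {"fingers": 1, "dx": 0, "dy": 0, "dz": 0.02, "roll": 0}
    - {"fingers": 1, "dx": 0, "dy": 0, "dz": 0.036, "roll": 0}
    - {"fingers": 1, "dx": 0, "dy": 0, "dz": 0.036, "roll": 0}
    - {"fingers": 1, "dx": 0, "dy": -0.01, "dz": 0.036, "roll": 0}
    - {"fingers": 1, "dx": 0, "dy": -0.02, "dz": 0.036, "roll": 0}
    - {"fingers": 1, "dx": 0, "dy": -0.028, "dz": 0.036, "roll": 0}
    - {"fingers": 1, "dx": 0, "dy": -0.034, "dz": 0.036, "roll": 0}
    - {"fingers": 1, "dx": 0, "dy": -0.034, "dz": 0.036, "roll": 0}

```text
time: 3.08
tool_pos: [0.472, 0.0493, 0.0654]
tcp_rot: [0.05, 3.141, -0.0]
wrist_force: [0.4, 0.2, -0.5]
width: 0.004
grip_force: 0.0
```

step_arm:
  commands:
    - {"fingers": 1, "dx": 0, "dy": -0.005, "dz": 0, "roll": 0}
    - {"fingers": 1, "dx": 0, "dy": -0.01, "dz": 0, "roll": 0}
    - {"fingers": 1, "dx": 0, "dy": -0.015, "dz": 0, "roll": 0}
    - {"fingers": 1, "dx": 0, "dy": -0.02, "dz": 0, "roll": 0}
    - {"fingers": 1, "dx": 0, "dy": -0.02, "dz": 0, "roll": 0}

```text
time: 3.7
tool_pos: [0.4712, 0.0295, 0.0652]
tcp_rot: [-0.049, -3.141, 0.0]
wrist_force: [-0.2, -0.3, 0.4]
width: 0.001
grip_force: 0.0
```

```bash
python3 - <<'E'
from h import *
im,d,P=pts("scene");cv2.imwrite("pics/s2.png",cv2.resize(im[200:350,250:450],(800,600)));print(read_state()["wrist_force"])
E
```

```text
[-0.20610295  0.03570017  0.07262632]
```

View pics/s2.png

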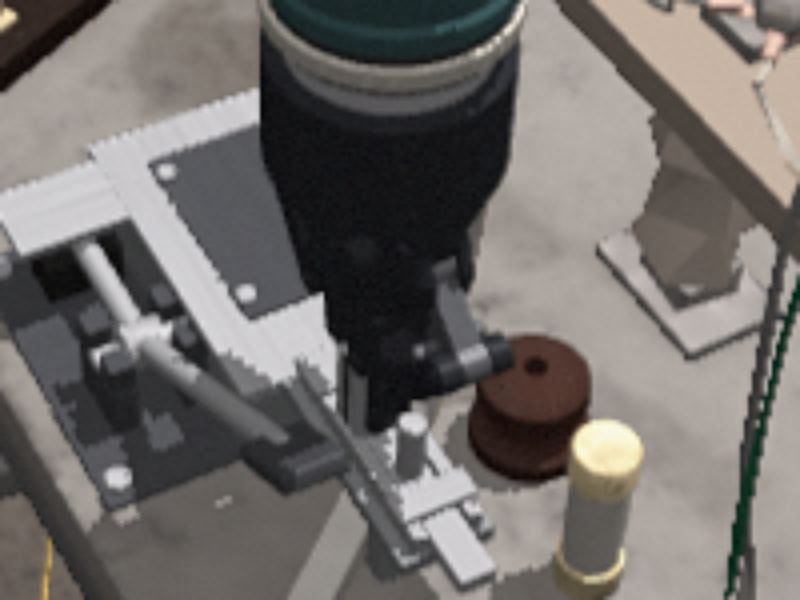

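The scene shows the stud at about (412,445), pushed nearly to the right strap, with the bolt end sticking out. I'll push on gently until it stops.

step_arm:
  commands:
    - {"fingers": 1, "dx": 0, "dy": -0.003, "dz": 0, "roll": 0}
    - {"fingers": 1, "dx": 0, "dy": -0.006, "dz": 0, "roll": 0}
    - {"fingers": 1, "dx": 0, "dy": -0.009, "dz": 0, "roll": 0}
    - {"fingers": 1, "dx": 0, "dy": -0.009, "dz": 0, "roll": 0}

```text
time: 4.25
tool_pos: [0.4713, 0.0234, 0.0657]
tcp_rot: [0.052, 3.141, 0.008]
wrist_force: [-0.1, 11.1, 2.1]
width: -0.002
grip_force: 6.0
```

step_arm:
  commands:
    - {"fingers": 1, "dx": 0, "dy": 0.01, "dz": 0, "roll": 0}
    - {"fingers": 1, "dx": 0, "dy": 0.01, "dz": -0.04, "roll": 0}
    - {"fingers": 1, "dx": 0, "dy": 0.01, "dz": -0.085, "roll": 0}
    - {"fingers": 1, "dx": 0.02, "dy": 0, "dz": -0.085, "roll": 0}
    - {"fingers": 1, "dx": 0.047, "dy": -0.015, "dz": -0.085, "roll": 0}
    - {"fingers": 1, "dx": 0.047, "dy": -0.015, "dz": -0.085, "roll": 0}
    - {"fingers": 1, "dx": 0.047, "dy": -0.015, "dz": -0.085, "roll": 0}

```text
time: 5.12
tool_pos: [0.4241, 0.0074, 0.1505]
tcp_rot: [0.049, 3.14, -0.0]
wrist_force: [-0.3, 0.8, -0.2]
width: 0.003
grip_force: 0.0
```

```bash
python3 - <<'E'
from h import *
im,d,P=pts("scene");cv2.imwrite("pics/s3.png",cv2.resize(im[200:350,250:450],(800,600)));print(read_state()["tool_pos"])
m=(P[...,2]>.066)&(P[...,2]<.083)&(abs(P[...,0]-.475)<.02)&(abs(P[...,1]-.01)<.045);Q=P[m];print("stud",len(Q),Q.mean(0),Q.min(0),Q.max(0))
E
```

```text
[0.42433236 0.00752421 0.15047727]
stud 79 [0.47318037 0.0046871  0.07710712] [0.46890989 0.00095081 0.06650462] [0.47911298 0.01102611 0.08297887]
```

View pics/s3.png

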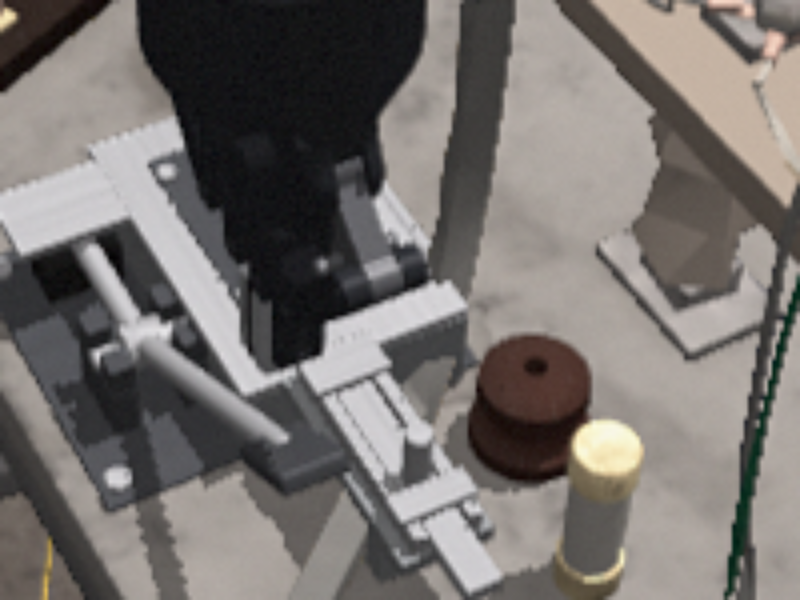

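The stud at (415,445) rests against the right strap, measured at y=0.005, and the bolt is clear of the cover. The lever and bystanders haven't moved. Now pressing the pad along its arc.

step_arm:
  commands:
    - {"fingers": 1, "dx": 0, "dy": 0, "dz": 0.02, "roll": 0}
    - {"fingers": 1, "dx": 0, "dy": 0, "dz": 0.034, "roll": 0}
    - {"fingers": 1, "dx": 0, "dy": -0.002, "dz": 0.04, "roll": 0}
    - {"fingers": 1, "dx": 0, "dy": -0.005, "dz": 0.046, "roll": 0}
    - {"fingers": 1, "dx": 0, "dy": -0.0085, "dz": 0.051, "roll": 0}
    - {"fingers": 1, "dx": 0, "dy": -0.0125, "dz": 0.058, "roll": 0}
    - {"fingers": 1, "dx": 0, "dy": -0.016, "dz": 0.0645, "roll": 0}
    - {"fingers": 1, "dx": 0, "dy": -0.016, "dz": 0.0645, "roll": 0}

```text
time: 6.18
tool_pos: [0.4236, -0.0082, 0.086]
tcp_rot: [0.05, 3.14, 0.002]
wrist_force: [1.1, 4.4, 3.0]
width: -0.002
grip_force: 2.2
```

step_arm:
  commands:
    - {"fingers": 1, "dx": 0, "dy": -0.003, "dz": 0.007, "roll": 0}
    - {"fingers": 1, "dx": 0, "dy": -0.006, "dz": 0.014, "roll": 0}
    - {"fingers": 1, "dx": 0, "dy": -0.0085, "dz": 0.0215, "roll": 0}
    - {"fingers": 1, "dx": 0, "dy": -0.0105, "dz": 0.029, "roll": 0}
    - {"fingers": 1, "dx": 0, "dy": -0.0105, "dz": 0.029, "roll": 0}

```text
time: 6.8
tool_pos: [0.423, -0.0192, 0.0569]
tcp_rot: [0.049, 3.141, -0.0]
wrist_force: [-0.6, 2.6, 1.8]
width: -0.001
grip_force: 1.5
```

```bash
python3 - <<'E'
from h import *
im,d,P=pts("scene");cv2.imwrite("pics/s4.png",cv2.resize(im[200:350,250:450],(800,600)));print(read_state()["tool_pos"],read_state()["wrist_force"])
E
```

```text
[ 0.42308815 -0.01920457  0.05710673] [0.20969187 2.59638601 2.52597315]
```

View pics/s4.png

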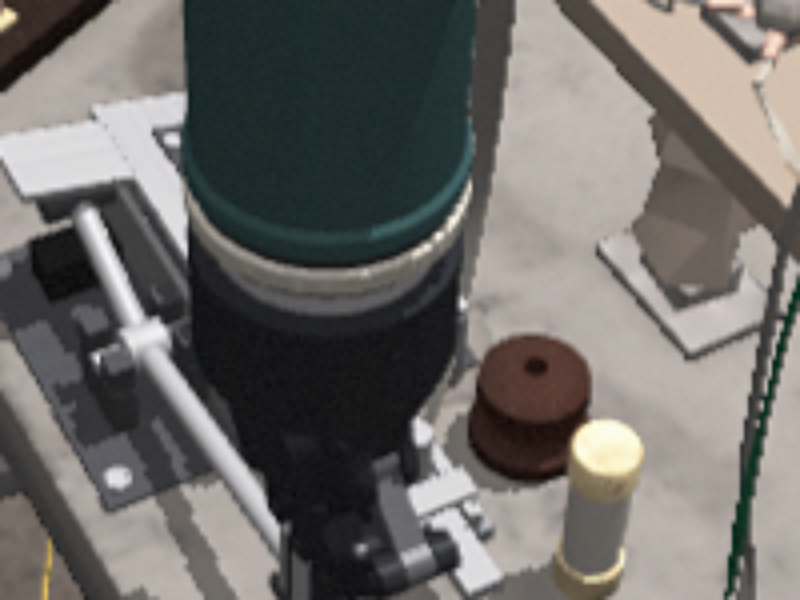

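The cover tab (60,160) is rising and the lever pin is still seated. Continuing to about 0.53 rad.

step_arm:
  commands:
    - {"fingers": 1, "dx": 0, "dy": -0.001, "dz": 0.006, "roll": 0}
    - {"fingers": 1, "dx": 0, "dy": -0.002, "dz": 0.012, "roll": 0}
    - {"fingers": 1, "dx": 0, "dy": -0.002, "dz": 0.017, "roll": 0}
    - {"fingers": 1, "dx": 0, "dy": -0.002, "dz": 0.02, "roll": 0}
    - {"fingers": 1, "dx": 0, "dy": -0.002, "dz": 0.02, "roll": 0}
    - {"fingers": 1, "dx": 0, "dy": -0.002, "dz": 0.02, "roll": 0}

```text
time: 7.6
tool_pos: [0.4234, -0.0214, 0.0374]
tcp_rot: [0.048, 3.14, -0.001]
wrist_force: [0.1, 1.3, 5.4]
width: -0.002
grip_force: 2.4
```

```bash
python3 - <<'E'
from h import *
im,d,P=pts("scene");cv2.imwrite("pics/s5.png",cv2.resize(im[200:380,230:450],(733,600)));print(read_state()["tool_pos"],read_state()["wrist_force"])
im2,d,T=pts("top")
def r(P,n,x,y,s=.008):
    m=(abs(P[...,0]-x)<s)&(abs(P[...,1]-y)<s)&(P[...,2]>.01)&(P[...,2]<.12);print(n,m.sum(),np.round(np.median(P[m],0),4))
for A in(P,T):
    r(A,"tab",.43,.188);r(A,"ins",.544,.037);r(A,"fuse",.529,-.025)
    m=(abs(A[...,0]-.428)<.008)&(A[...,1]<.19)&(A[...,1]>-.06)&(A[...,2]>.02)&(A[...,2]<.06);Q=A[m];
    for y0 in(.16,.12,.08,.06,.04,.02,0): 
        q=Q[abs(Q[:,1]-y0)<.008]; print(y0,len(q),np.round(np.median(q[:,2]),4) if len(q) else None,end='; ')
    print()
E
```

```text
[ 0.42336747 -0.02143492  0.03731729] [0.78983631 0.16893817 5.41729658]
tab 148 [0.4286 0.187  0.0244]
ins 97 [0.5451 0.0384 0.042 ]
fuse 172 [ 0.5262 -0.0283  0.075 ]
0.16 71 0.0556; 0.12 111 0.0373; 0.08 60 0.0355; 0.06 68 0.0353; 0.04 54 0.0364; 0.02 51 0.0362; 0 10 0.0367; 
tab 67 [0.4297 0.1883 0.0773]
ins 60 [0.5463 0.0368 0.0404]
fuse 0 [nan nan nan]
0.16 43 0.0542; 0.12 63 0.0351; 0.08 43 0.0329; 0.06 41 0.0343; 0.04 40 0.0347; 0.02 0 None; 0 0 None;
  return _methods._mean(a, axis=axis, dtype=dtype,
  ret = um.true_divide(
```

View pics/s5.png

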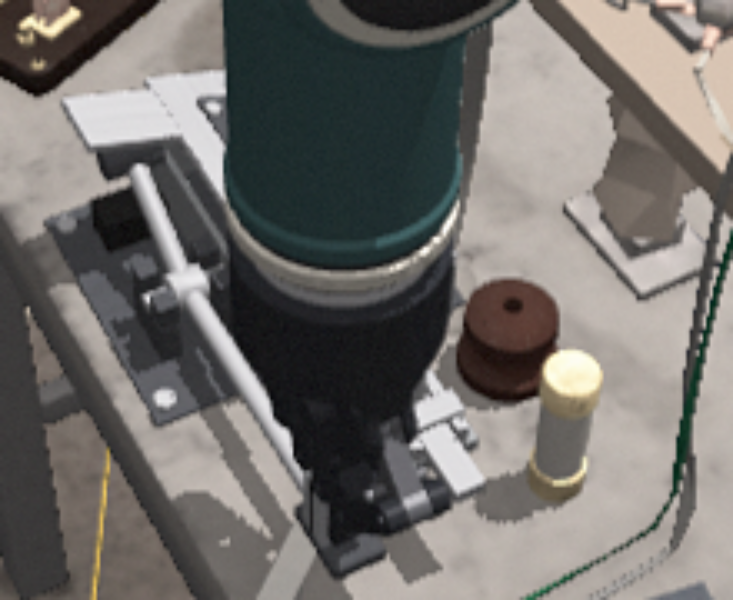

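The long arm is level at about z=0.035. The tab (130,120) is about 32 mm up, and the lever is held with a steady 5.4 N. The insulator and fuse are where they were, so I'm handing in.

```bash
python3 -c "
from workcell import *
print(finish_job())"
```

```text
the job is handed in; nothing more can be done
None
```

I pushed the bolt fully back, pressed the lever level, and handed the job in while holding it with about 5 N; the cover's tab is about 32 mm up, and the insulator and fuse stayed where they stood.

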